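# Slide the jig's stop board into its notches and lock it

## Robot

A 6-joint arm with a two-finger parallel gripper is mounted at the origin on the work surface; the furniture and walls round the work are solid. World frame = base frame: x ahead of the robot, y to its left, z up, the work surface at z = 0. Lengths are in mm, angles in rad, forces in N, time in s.
With the tool pointing down it reaches from about 300 to 775 mm from the base axis. Payload 14.6 kg.
Tool frame: the origin (TCP) lies midway between the tips of the shut fingers; the grasp point (between the pads) lies 19 mm behind it (manip.hold_point_z is the distance from the TCP to the grasp point, in mm); z points along the fingers, y is the direction in which the jaws open and shut (so a half turn about z gives the same grasp; the last joint's range is limited). The gripper opens to 94 mm and grips with 3 to 60 N. Pads are 16 mm wide; open, the fingers measure 119 mm over their backs; the gripper's body (75 mm by 177 mm) begins 78 mm behind the grasp point.
Start: joints at [-1.354, 0.3, 1.521, -0, 1.321, -0.067], TCP at [153.996, -527.991, 205.446] pointing down, gripper open.
Joint ranges: [-3.03, 3.03], [-0.79, 2.21], [0.23, 2.52], [-1.04, 4.18], [0, 3.07], [-2.55, 2.55]. Speed limits (rad/s): [2.22, 2.22, 2.57, 3.14, 3.14, 3.14].

## Interface

Orientations are given as [roll, pitch, yaw] about the fixed x, y, z axes, in that order (R = Rz(yaw) Ry(pitch) Rx(roll)).
In Python, from cell import manip gives the robot as it stands.
- The arm moves only by the shell command python3 -m crank 'ROWS' [OPENING] [FORCE]. ROWS is JSON, a list of rows, each an object with "offset": the shift along the world's x, y, z in m, a list of three; "spin": the turn about the world's z in degrees. In form: [{"offset": [dx, dy, dz], "spin": spin}, ...]. A call has exactly 8 rows; each row is the pose to reach, as a shift and turn from the pose measured when the call began; what a row does not reach only later rows make up. A row lasts 1/12 s, in which the tool goes at most 41.7 mm and 7.16 degrees, less where a joint would pass 70% of its speed; a pose out of reach is approached as far as the arm can. A call with a gripper value outside its range is refused whole. OPENING is the opening, from 0 (shut) to 1 (fully open), set as the call begins (- or left out, the last holds). The fingers move at their own pace and stop on an object; FORCE is the grip in N (left out, the last holds). Time passes only in rows, so rows that repeat a pose let the fingers close, or fill a call up. It gives the time, the measured TCP pose, the force and the opening at its end, in the units of the state.
- manip.read_state(): the state, without advancing time (a new reading comes with each control period).
- manip.camera(name): name is "scene" or "top"; returns a dict with "pixels" (400x640x3 uint8, red, green, blue), "fx", "fy", "cx", "cy" (pixels), "extrinsics" (4x4, takes a point from world to camera coordinates). Camera axes: x right, y down, z forward; pixel columns grow to the right and rows downward; lengths in mm; the calibration is good to about 2 mm. A picture is of the moment at which its call begins. There is no depth.
- manip.sign_off(): hands the job in, once; it reports no verdict.
Trained networks look in a picture, given as the dict that the camera call returned (one of the last four; its "shot" number tells which), for a name from the list of things; names that differ only in an ending like _2 or _b are one class to them, and where a whole thing is asked for, a point or a joint stands for the part that bears it (a point fixed in the world has none). Each returns a list of dicts, best first, with "conf" (0 to 1); they miss things now and then, are a little off and sometimes report something else, mostly with a low value. They report only what shows in the picture. A call takes as long as a camera call. They do not tell look-alikes from the thing itself.
- manip.search_frame(picture, name): "location" ([x, y, z] in mm, in world coordinates, good to about 4 mm: the middle of the surface that is visible of it).
- manip.masks_of(picture, name): "mask" (400x640 bool, what is visible of it).
The state is a dict: "clock": time; "joints": joint angles; "qd": joint speeds; "effort": joint torques, N m; "eef_pos": TCP position; "eef_rot": TCP orientation; "wrist_force": force on the tool from outside, world axes, zero at the start; "moment": the same for the moment, N m; "finger_gap": finger opening in mm.
Only numpy, scipy, OpenCV 4.12 (cv2) and the standard library are available. Lean on these libraries where they do the work, as an engineer would, in place of code of your own. Each camera call takes 0.05 s, during which the arm holds its last target. There are 200 camera calls.

## Task

With the fingertips, push the stop board along the rails of the wooden packing jig until it drops down into its locating notches, then push the little steel keeper bar round by its peg until it lies across the board. Only push: do not lift the board, and leave the tape roll and the carton where they are.

Things in the scene. Friction and masses are not known exactly. Their poses are not given: they have to be found in the camera images.
- jig: wooden packing jig fixed to the bench: base plate 275 x 170 x 8 mm, two rails (tops at z = 26 mm), a cheek on each side (143 mm over the outsides, tops at z = 40 mm). Origin at bench height under the centre of the seated board; x = direction in which the board must slide, y to the left of that, z up. Base from x = -175 to +100 mm. Rail notches 17 mm long, 9 mm deep at x = -60 and +60 mm
- stop_board: loose flat wooden board on the rails, 0.25 to 0.5 kg: plate 170 (x) x 120 x 12 mm, 1.5 mm play to each cheek; rides on two crosswise cleats 12 mm long, 8 mm high, at x = -60 and +60 mm. Upright fence 100 mm wide, 12 thick, 36 high on the rear (-x) edge, flush with it. Origin: board's centre, underside of the cleats; axes as the jig's. Starts 45 to 80 mm short of the seat, origin at z = 26 mm
- push_face (a point): middle of the fence's flat rear face (board x = -85 mm, 38 mm above the board's origin); push here towards the jig's +x. The face spans z = 34 to 82 mm while the board slides and 26 to 74 mm when it has dropped. The space behind it is open. Sliding takes 1 to 5 N
- seat (a point): where the board's origin lies when it is seated (jig x = 0, y = 0, z = 18 mm). With both cleats in the notches the board comes down 8 mm (plate top from z = 46 to 38 mm, just below the cheek tops) and the notch ends stop it from sliding on
- keeper_pivot (a point): vertical pivot axis of the steel keeper bar, outside the cheek on the jig's -y side (jig x = 0, y = -82 mm, z = 45 mm = the bar's mid-height). The bar is 14 mm wide, 7.5 mm thick (z = 41.5 to 49 mm); it passes 3.5 mm over a seated board and is blocked by one that has not dropped
- keeper_peg (a point): mid-height of the upright black peg on the keeper bar's end, 48 mm from the pivot: 14 mm diameter, 36 mm tall, from z = 49 to 85 mm
- keeper (a joint): angle of the keeper, rad: 1.57 = bar along the cheek, pointing to the jig's +x (open); 0 = bar across the board, pointing to the jig's +y (closed, end stop). At angle a the peg is at jig x = 48 sin a, y = -82 + 48 cos a mm. It stays where it is left; 1 to 2 N at the peg moves it. Starts at 1.25 to 1.57
- tape: roll of masking tape lying flat, 98 mm across, 25 mm high; origin under its centre. Leave it alone
- carton: small cardboard carton 110 x 77 x 40 mm; origin under its centre. Leave it alone
Not all that is in view belongs to the job. There is more than one size of the stop_board; the job needs the larger.

How it is judged (in metres and radians):
On the way, in this order (a step that is already met when the one before it is completed fails the run):
1. the board has dropped level into its notches while the keeper is still open (x of stop_board in the frame of jig between -0.006 and 0.006 m and y of stop_board in the frame of jig between -0.005 and 0.005 m and z of stop_board in the frame of jig between 0.014 and 0.0205 m and angle between stop_board's own z axis and vertical below 0.03 rad and value of joint keeper above 0.8 rad), for 0.2 s.
2. the keeper lies across the seated board (x of stop_board in the frame of jig between -0.006 and 0.006 m and y of stop_board in the frame of jig between -0.005 and 0.005 m and z of stop_board in the frame of jig between 0.014 and 0.0205 m and angle between stop_board's own z axis and vertical below 0.03 rad and value of joint keeper below 0.25 rad), for 0.2 s.
At the end, for the whole second after the job is handed in: The board lies level (0.03 rad) in its notches, its origin within 6 mm of the seat along the rails and 5 mm across, dropped to within 2.5 mm of full depth, and the keeper stands within 0.25 rad of its closed stop; all at rest (all of step 2 and linear speed of stop_board below 0.02 m/s); the robot touches nothing.
It fails at once if the board is lifted more than 12 mm off the rails (z of stop_board in the frame of jig above 0.038 m).
It fails at once if the board is tipped by more than 0.2 rad (angle between stop_board's own z axis and vertical above 0.2 rad).
It fails at once if the tape roll is moved more than 25 mm (distance of tape from where it was at the start of the episode above 0.025 m).
It fails at once if the small carton is moved more than 25 mm (distance of carton from where it was at the start of the episode above 0.025 m).
It also fails if it takes over 45 s, if anything falls off the work surface, if the arm or the gripper's body presses on something with over 40 N, if the wrist force passes 120 N, or if a joint passes its speed limit or range.

## Working session

There is one attempt and no reset: what is moved stays moved. The work goes in short steps, Python scripts to look and compute and a shell command to move; the robot and the scene stay as the last step left them, time stands still between calls to the robot, and variables do not carry over. Pictures are saved under pics/ and viewed, about 8 in all and at most 12, crops included, and the job is handed in when it is done.

```bash
ls; mkdir -p pics; python3 - <<'E'
from cell import manip
import cv2
s=manip.read_state();print(s)
for n in("top","scene"):
    p=manip.camera(n);cv2.imwrite(f"pics/{n}0.png",p["pixels"][:,:,::-1])
    print(n,p["fx"],p["cx"],p["cy"],p["extrinsics"].round(3).tolist() if hasattr(p["extrinsics"],'round') else p["extrinsics"])
    for k in("jig","stop_board","push_face","keeper_pivot","keeper_peg","tape","carton"):
        print(k,[(d["conf"],[round(float(v)) for v in d["location"]]) for d in manip.search_frame(p,k)])
E
```

```text
pics
{'clock': 0.0, 'joints': array([-1.35360532e+00,  3.00481122e-01,  1.52159562e+00, -1.83447472e-05,
        1.32068410e+00, -6.66066102e-02]), 'qd': array([ 0.00073105,  0.00149476, -0.00046927,  0.00020605, -0.00028518,
        0.00065871]), 'effort': array([ 3.26698946e-04, -5.31817102e+01, -3.52729797e+01,  7.08591565e-02,
        2.44798040e-02, -9.96976155e-05]), 'eef_pos': array([ 153.9335861 , -527.74283344,  204.87468065]), 'eef_rot': array([-3.14042588e+00, -6.00220298e-05,  2.83802137e-01]), 'wrist_force': array([-0.50891302, -0.26078293, -0.30523521]), 'moment': array([-0.02459877, -0.03271396, -0.01243498]), 'finger_gap': 93.84837340485106}
top 433.01666273829846 311.3648220269342 192.1650593568461 [[-0.01, -0.999, -0.031, 61.023], [-0.999, 0.011, -0.043, 443.288], [0.043, 0.031, -0.999, 1046.055], [0.0, 0.0, 0.0, 1.0]]
jig [(0.76, [453, 83, 4])]
stop_board [(0.82, [358, -243, 8]), (0.62, [469, -10, 48]), (0.19, [452, 82, 10])]
push_face [(0.9, [356, -244, 15]), (0.6, [474, -16, 46])]
keeper_pivot [(0.74, [451, 87, 7])]
keeper_peg [(0.5, [535, 95, 50])]
tape [(0.9, [376, 231, 27])]
carton [(0.85, [484, 244, 36])]
scene 476.10711645867315 314.100196857152 201.47168100990885 [[-0.79, -0.614, -0.006, 381.391], [-0.255, 0.337, -0.906, 162.553], [0.558, -0.714, -0.423, 1075.007], [0.0, 0.0, 0.0, 1.0]]
jig [(0.57, [432, 90, 13])]
stop_board [(0.71, [431, 96, 15]), (0.64, [467, -25, 45]), (0.57, [367, -187, 11])]
push_face [(0.64, [473, -22, 46]), (0.44, [367, -189, 14])]
keeper_pivot [(0.71, [433, 94, 16])]
keeper_peg [(0.63, [530, 121, 54])]
tape [(0.74, [369, 228, 17])]
carton [(0.79, [470, 265, 37])]
```

View pics/top0.png

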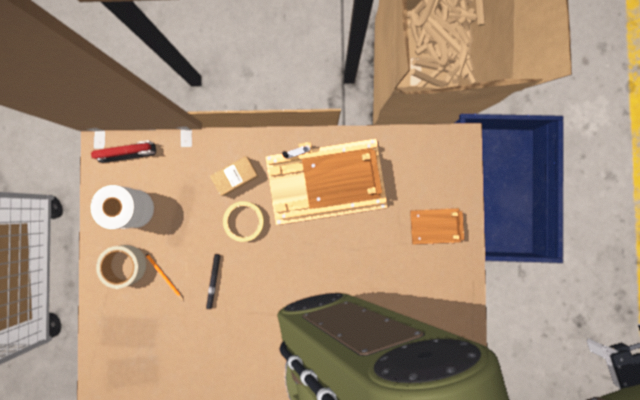

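View pics/scene0.png

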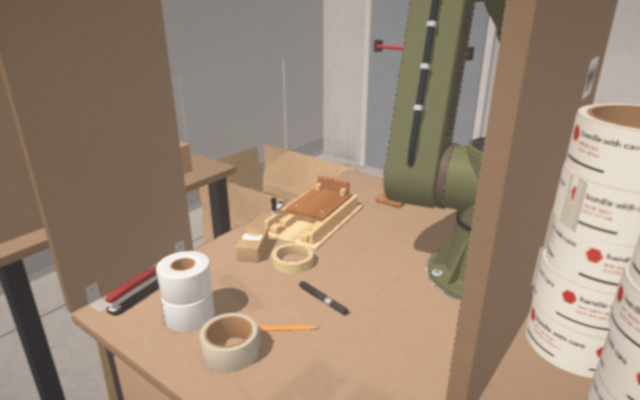

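The top view shows the jig at about (325,180). The larger board sits right of centre in it, with its fence at about (380,175), and the jig's +x points left in the image (world +y). The keeper and its peg are at about (297,151) on the far side. The tape is at (243,221), the carton at (233,175), and the small decoy board at (437,226). I'll zoom in to measure.

```bash
python3 - <<'E'
import cv2
a=cv2.imread("pics/top0.png")[130:235,255:400]
cv2.imwrite("pics/crop0.png",cv2.resize(a,None,fx=5.5,fy=5.5,interpolation=cv2.INTER_CUBIC))
E
```

```text
(no output)
```

View pics/crop0.png

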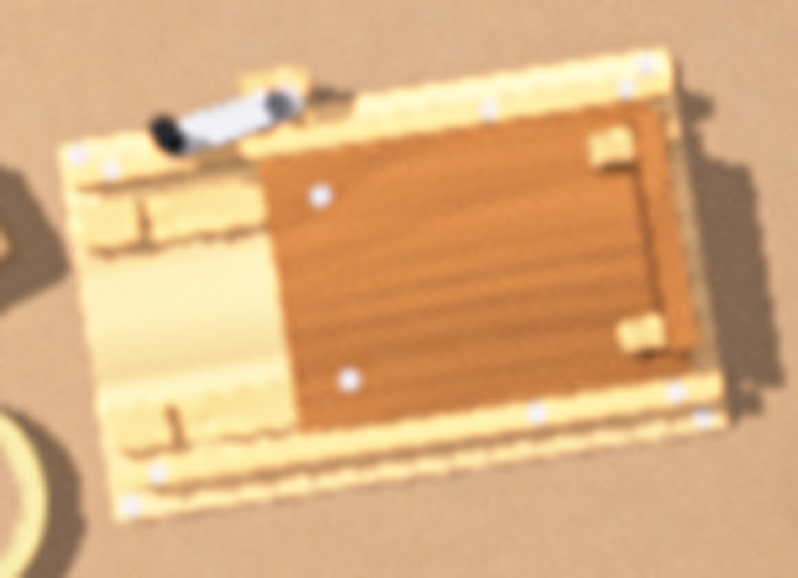

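```bash
cat > h.py <<'E'
import numpy as np
def ray(p,u,v,z):
    E=np.array(p["extrinsics"]);R,t=E[:3,:3],E[:3,3];c=-R.T@t
    d=R.T@np.array([(u-p["cx"])/p["fx"],(v-p["cy"])/p["fy"],1]);return (c+d*(z-c[2])/d[2])
E
python3 - <<'E'
from cell import manip
from h import *
p=manip.camera("top")
f=lambda x,y,z:ray(p,255+(x+.5)/5.5-.5,130+(y+.5)/5.5-.5,z)[:2]
# base corners in jig coords
W=np.array([f(*c,8) for c in((60,150),(115,520),(725,425),(668,50))])
J=np.array([(100,-85),(100,85),(-175,85),(-175,-85)])
print(W.round(1)); print([np.linalg.norm(W[i]-W[i-1]).round(1) for i in range(4)])
wc=W.mean(0);jc=J.mean(0)
H=(J-jc).T@(W-wc);th=np.arctan2(H[0,1]-H[1,0],H[0,0]+H[1,1])
R=np.array([[np.cos(th),-np.sin(th)],[np.sin(th),np.cos(th)]]);o=wc-R@jc
print("th",np.degrees(th),"o",o.round(1),"resid",((W-wc)-(J-jc)@R.T).round(1).tolist())
T=lambda w:(R.T@(w-o)).round(1)
for n,q in dict(fr1=(262,160,46),fr2=(300,432,46),fenL=(650,105,82),fenR1=(690,200,82),fenR2=(697,345,82),pegtop=(165,135,85),piv=(282,103,49),notchL=(143,222,26),notchR=(175,428,26),ps1=(320,196,46),ps2=(349,380,46)).items(): print(n,T(f(*q)))
np.savez("jig.npz",R=R,o=o)
t=lambda x,y:(o+R@[x,y]).round(1)
print("pivot",t(0,-82),"xdir",R[:,0],"ydir",R[:,1],"cam",ray(p,0,0,0)[:2], "state",manip.read_state()["eef_pos"])
E
```

```text
[[ 532.3  168.4]
 [ 366.8  144.8]
 [ 406.2 -125.7]
 [ 573.2 -103.4]]
[np.float64(274.8), np.float64(167.2), np.float64(273.3), np.float64(168.5)]
th 98.26568594026986 o [464.2  58.1] resid [[-1.7, -0.9], [1.1, -0.1], [0.9, 1.6], [-0.3, -0.6]]
fr1 [  9.3 -59.7]
fr2 [11.1 58.4]
fenL [-154.   -52.4]
fenR1 [-163.9  -10.9]
fenR2 [-157.1   48.7]
pegtop [ 46.2 -71.3]
piv [ -3.  -82.2]
notchL [ 65.8 -43.5]
notchR [65.6 48.1]
ps1 [-12.9 -40.4]
ps2 [-13.   39.7]
pivot [545.4  69.9] xdir [-0.14376355  0.98961207] ydir [-0.98961207 -0.14376355] cam [948.16557432 852.5529061 ] state [ 153.98296172 -527.99527979  205.45187989]
```

Measured in the jig frame: the board is about 75 mm short of its seat (rear face at x ≈ -160). The keeper is at about 1.35 rad. The jig heading is 98.3°. Next I move behind the fence with the fingers shut.

```bash
python3 -m crank '[{"offset":[0.025,0.029,0],"spin":-1},{"offset":[0.05,0.058,0],"spin":-2},{"offset":[0.075,0.087,0],"spin":-3},{"offset":[0.1,0.115,0],"spin":-4},{"offset":[0.125,0.144,0],"spin":-5},{"offset":[0.15,0.173,0],"spin":-6},{"offset":[0.175,0.202,0],"spin":-7},{"offset":[0.2,0.23,0],"spin":-8}]' 0 30
python3 -m crank '[{"offset":[0.024,0.028,0],"spin":0},{"offset":[0.048,0.056,0],"spin":0},{"offset":[0.072,0.084,0],"spin":0},{"offset":[0.096,0.11,0],"spin":0},{"offset":[0.118,0.135,0],"spin":0},{"offset":[0.139,0.158,0],"spin":0},{"offset":[0.139,0.158,0],"spin":0},{"offset":[0.139,0.158,0],"spin":0}]'
```

```text
clock: 1.52
eef_pos: [354.9, -296.3, 205.7]
eef_rot: [3.141, -0.0, 0.143]
wrist_force: [-0.4, -0.2, -0.3]
finger_gap: 43.9
clock: 2.18
eef_pos: [494.3, -137.3, 205.5]
eef_rot: [3.141, 0.0, 0.146]
wrist_force: [-0.5, 0.2, 0.7]
finger_gap: 0.5
```

```bash
python3 -m crank '[{"offset":[0,-0.003,-0.03],"spin":0},{"offset":[0,-0.003,-0.06],"spin":0},{"offset":[0,-0.003,-0.09],"spin":0},{"offset":[0,-0.003,-0.115],"spin":0},{"offset":[0,-0.003,-0.14],"spin":0},{"offset":[0,-0.003,-0.157],"spin":0},{"offset":[0,-0.003,-0.157],"spin":0},{"offset":[0,-0.003,-0.157],"spin":0}]'
python3 - <<'E'
from cell import manip
import cv2,numpy as np
p=manip.camera("top");cv2.imwrite("pics/top1.png",cv2.resize(p["pixels"][130:235,255:400,::-1],None,fx=5.5,fy=5.5,interpolation=cv2.INTER_CUBIC))
d=np.load("jig.npz");print(d["R"].T@(manip.read_state()["eef_pos"][:2]-d["o"]))
E
```

```text
clock: 2.85
eef_pos: [493.7, -141.0, 48.5]
eef_rot: [-3.141, 0.001, 0.145]
wrist_force: [-0.5, -0.2, 0.3]
finger_gap: 0.6
[-201.50022499   -1.21470865]
```

View pics/top1.png

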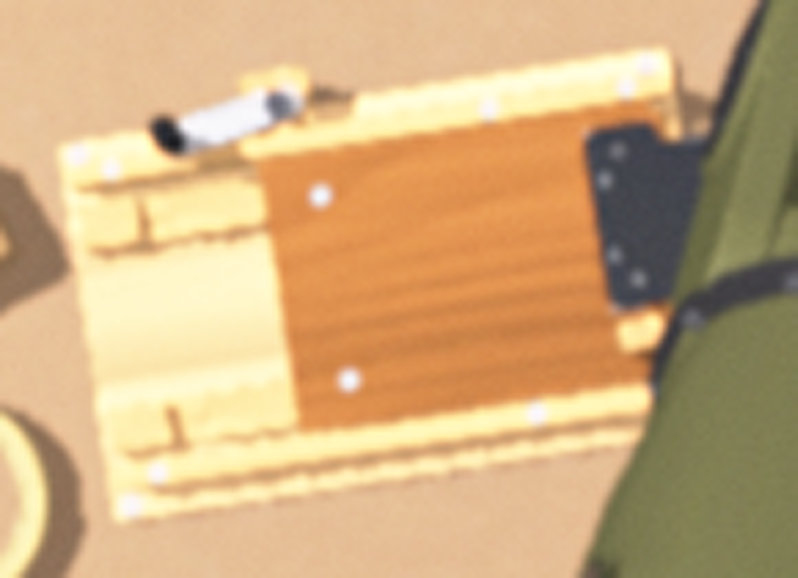

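The hand hides the fence, but the board has not moved: its front edge is still at crop (262,160) to (300,432). First push, about 72 mm along the jig's +x.

```bash
python3 -m crank '[{"offset":[-0.0014,0.010,0],"spin":0},{"offset":[-0.0028,0.0195,0],"spin":0},{"offset":[-0.0041,0.0285,0],"spin":0},{"offset":[-0.0054,0.0375,0],"spin":0},{"offset":[-0.0067,0.0465,0],"spin":0},{"offset":[-0.008,0.0555,0],"spin":0},{"offset":[-0.0092,0.0635,0],"spin":0},{"offset":[-0.0103,0.071,0],"spin":0}]'
cat > look.py <<'E'
from cell import manip
import cv2,numpy as np,sys
p=manip.camera("top");cv2.imwrite(f"pics/{sys.argv[1]}.png",cv2.resize(p["pixels"][130:235,255:400,::-1],None,fx=5.5,fy=5.5,interpolation=cv2.INTER_CUBIC))
d=np.load("jig.npz");s=manip.read_state();print(d["R"].T@(s["eef_pos"][:2]-d["o"]),s["eef_pos"][2],"F jig",d["R"].T@s["wrist_force"][:2])
E
python3 look.py top2
```

```text
clock: 3.57
eef_pos: [484.7, -69.5, 50.3]
eef_rot: [3.139, -0.003, 0.145]
wrist_force: [1.3, -5.9, 4.8]
finger_gap: 0.1
[-128.0565727    -1.57317614] 50.07382973533299 F jig [-0.33599401 -0.17798644]
```

View pics/top2.png

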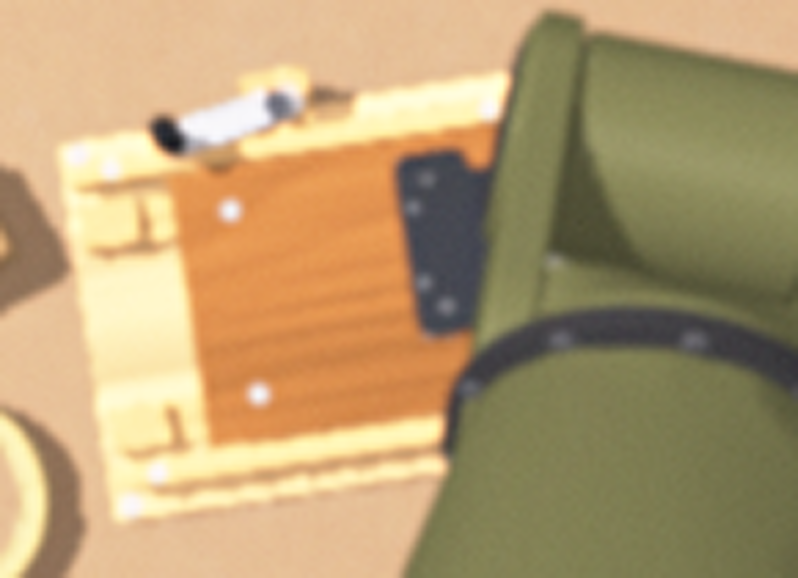

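Board has advanced about 40 mm: the screws moved from (320,196) and (349,380) to (231,210) and (259,394).

```bash
cat >> h.py <<'E'
d=np.load("jig.npz")
def screws(p,pts,z=46):
    for x,y in pts: print((d["R"].T@(ray(p,255+(x+.5)/5.5-.5,130+(y+.5)/5.5-.5,z)[:2]-d["o"])).round(1))
E
python3 - <<'E'
from cell import manip
from h import *
p=manip.camera("top");screws(p,[(231,210),(259,394)])
E
python3 -m crank '[{"offset":[-0.0007,0.005,0],"spin":0},{"offset":[-0.0014,0.01,0],"spin":0},{"offset":[-0.0021,0.0145,0],"spin":0},{"offset":[-0.0027,0.0185,0],"spin":0},{"offset":[-0.0032,0.022,0],"spin":0},{"offset":[-0.0036,0.0245,0],"spin":0},{"offset":[-0.0039,0.027,0],"spin":0},{"offset":[-0.0039,0.027,0],"spin":0}]'
python3 look.py top3
```

```text
[ 25.8 -40.4]
[26.  39.7]
clock: 4.33
eef_pos: [480.1, -41.3, 49.8]
eef_rot: [3.141, -0.001, 0.146]
wrist_force: [0.1, 0.1, -0.7]
finger_gap: 0.5
[-100.80394165   -1.3090859 ] 49.709930500616196 F jig [0.73563501 0.47408761]
```

View pics/top3.png

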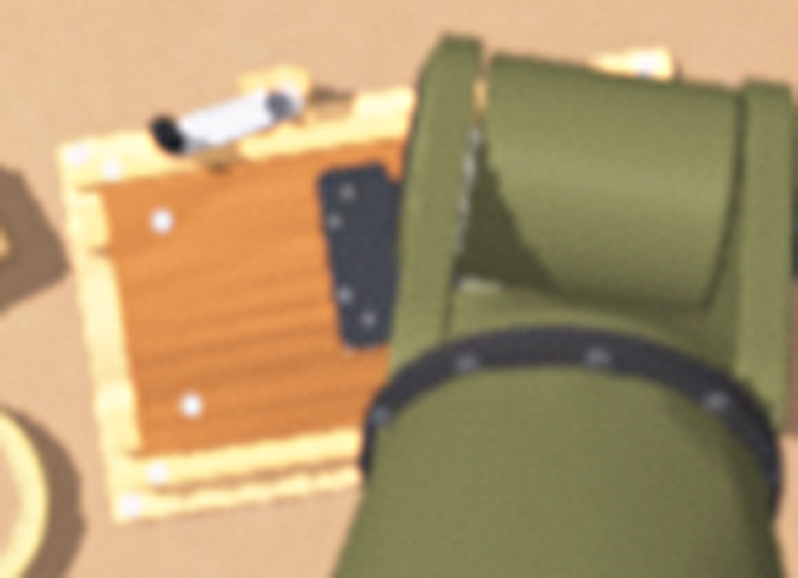

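```bash
python3 - <<'E'
from cell import manip
from h import *
p=manip.camera("top");screws(p,[(162,220),(191,405)])
E
python3 -m crank '[{"offset":[-0.0001,0.001,0],"spin":0},{"offset":[-0.0003,0.002,0],"spin":0},{"offset":[-0.0004,0.003,0],"spin":0},{"offset":[-0.0006,0.004,0],"spin":0},{"offset":[-0.0007,0.005,0],"spin":0},{"offset":[-0.0008,0.0055,0],"spin":0},{"offset":[-0.0009,0.006,0],"spin":0},{"offset":[-0.0009,0.006,0],"spin":0}]'
python3 look.py top4
python3 - <<'E'
# screw spots by brightness centroid, before/after
import cv2,numpy as np
for n in("top3","top4"):
    a=cv2.imread(f"pics/{n}.png").min(2)
    c=cv2.connectedComponentsWithStats((a>200).astype("uint8"))
    print(n,[(c[3][i].round(1).tolist(),int(c[2][i,4])) for i in range(1,c[0]) if c[2][i,4]>60])
E
```

```text
[ 55.9 -40.8]
[55.6 39.8]
clock: 5.1
eef_pos: [479.0, -35.4, 49.6]
eef_rot: [3.142, -0.0, 0.146]
wrist_force: [-0.3, -1.0, -0.3]
finger_gap: 0.6
[-94.64317866  -1.1307629 ] 49.59045500285617 F jig [-0.35868161  1.27832582]
top3 [([646.1, 62.0], 674), ([290.7, 90.0], 264), ([228.3, 118.6], 2918), ([382.5, 105.6], 823), ([104.0, 154.6], 2012), ([74.6, 200.1], 105), ([161.7, 220.5], 186), ([75.5, 223.8], 90), ([99.6, 304.0], 699), ([113.2, 398.6], 514), ([191.2, 405.0], 175), ([157.2, 471.9], 405), ([133.0, 504.5], 725)]
top4 [([637.8, 63.7], 1055), ([290.7, 90.1], 263), ([228.3, 118.6], 2920), ([373.0, 107.3], 471), ([104.1, 154.7], 2023), ([74.0, 199.9], 102), ([75.7, 224.1], 103), ([150.0, 225.0], 189), ([93.1, 303.6], 281), ([106.4, 400.9], 251), ([178.4, 406.9], 179), ([157.4, 471.9], 405), ([133.2, 504.5], 727)]
```

```bash
python3 - <<'E'
from cell import manip
from h import *
p=manip.camera("top")
for z in(46,38):screws(p,[(150,225),(178.4,406.9)],z)
s=manip.camera("scene");import cv2
cv2.imwrite("pics/scene4.png",cv2.resize(s["pixels"][160:280,215:390,::-1],None,fx=4.5,fy=4.5,interpolation=cv2.INTER_CUBIC))
E
```

```text
[ 61.3 -39.5]
[61.  39.8]
[ 62.  -40.4]
[61.7 39.5]
```

View pics/scene4.png

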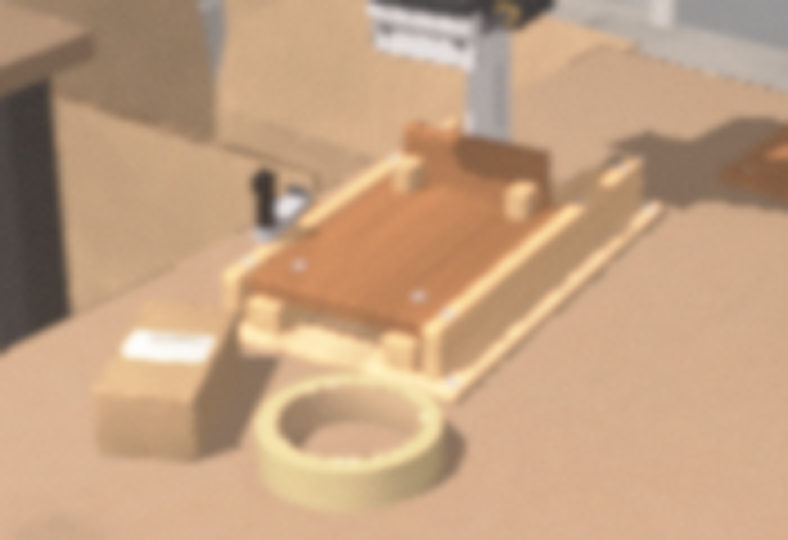

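```bash
python3 - <<'E'
from cell import manip
from h import *
s=manip.camera("scene");E=np.array(s["extrinsics"])
def pr(x,y,z):
    w=d["o"]+d["R"]@[x,y];c=E[:3,:3]@[w[0],w[1],z]+E[:3,3]
    return ((s["fx"]*c[0]/c[2]+s["cx"]-215)*4.5).round(),((s["fy"]*c[1]/c[2]+s["cy"]-160)*4.5).round()
for q in((100,85,8),(100,-85,8),(60,40,38),(60,-40,38),(60,40,46),(60,-40,46),(100,71.5,40),(-175,71.5,40)):print(q,pr(*q))
E
```

```text
(100, 85, 8) (np.float64(453.0), np.float64(389.0))
(100, -85, 8) (np.float64(199.0), np.float64(317.0))
(60, 40, 38) (np.float64(418.0), np.float64(292.0))
(60, -40, 38) (np.float64(299.0), np.float64(261.0))
(60, 40, 46) (np.float64(418.0), np.float64(279.0))
(60, -40, 46) (np.float64(299.0), np.float64(249.0))
(100, 71.5, 40) (np.float64(431.0), np.float64(332.0))
(-175, 71.5, 40) (np.float64(644.0), np.float64(151.0))
```

Seated: at z=38 the predicted screw positions (418,292) and (299,261) fit what I see, (418,296) and (300,264). z=46 would be about 13 px off. The carton and tape have not moved. Now I back off, rise, and check how far the far wall panel is.

```bash
python3 -m crank '[{"offset":[0.0014,-0.01,0],"spin":0},{"offset":[0.0028,-0.02,0],"spin":0},{"offset":[0.0028,-0.02,0.03],"spin":0},{"offset":[0.0028,-0.02,0.06],"spin":0},{"offset":[0.0028,-0.02,0.09],"spin":0},{"offset":[0.0028,-0.02,0.12],"spin":0},{"offset":[0.0028,-0.02,0.12],"spin":0},{"offset":[0.0028,-0.02,0.12],"spin":0}]'
python3 - <<'E'
from cell import manip
from h import *
p=manip.camera("top")
for u,v in((270,125),(270,111),(190,125),(120,60)):
    print((u,v),[ray(p,u,v,z)[:2].round().tolist() for z in(0,100,300)])
t=lambda x,y:(d["o"]+d["R"]@[x,y]).round(1).tolist()
print("start",t(53,-97)); print(manip.read_state()["eef_pos"])
for a in np.arange(1.35,-.01,-.15):
    P=np.array([48*np.sin(a),-82+48*np.cos(a)]);T=np.array([-np.cos(a),np.sin(a)])
    print(round(a,2),t(*(P-17*T)))
E
```

```text
clock: 5.97
eef_pos: [482.5, -56.3, 170.9]
eef_rot: [3.141, -0.004, 0.146]
wrist_force: [0.0, 0.2, -0.7]
finger_gap: 0.6
(270, 125) [[613.0, 158.0], [593.0, 145.0], [552.0, 120.0]]
(270, 111) [[648.0, 158.0], [625.0, 145.0], [578.0, 120.0]]
(190, 125) [[616.0, 359.0], [596.0, 327.0], [555.0, 264.0]]
(120, 60) [[785.0, 538.0], [749.0, 490.0], [676.0, 393.0]]
start [552.6, 124.5]
[481.86607888 -56.0682291  169.50890229]
1.35 [544.1, 120.8]
1.2 [536.5, 120.1]
1.05 [529.2, 118.2]
0.9 [522.1, 115.2]
0.75 [515.6, 111.2]
0.6 [509.8, 106.3]
0.45 [504.7, 100.6]
0.3 [500.6, 94.2]
0.15 [497.5, 87.2]
0.0 [495.5, 79.9]
```

```bash
python3 -m crank '[{"offset":[0.011,0.029,0],"spin":-1.5},{"offset":[0.022,0.059,0],"spin":-3},{"offset":[0.034,0.09,0],"spin":-4.5},{"offset":[0.045,0.12,0],"spin":-6},{"offset":[0.057,0.15,0],"spin":-7},{"offset":[0.069,0.179,0],"spin":-8},{"offset":[0.069,0.179,0],"spin":-8},{"offset":[0.069,0.179,0],"spin":-8}]'
python3 - <<'E'
from cell import manip
import cv2
p=manip.camera("top");print(manip.read_state()["eef_pos"],p["extrinsics"] is None)
s=manip.camera("scene");cv2.imwrite("pics/scene5.png",cv2.resize(s["pixels"][80:260,190:390,::-1],None,fx=3.3,fy=3.3,interpolation=cv2.INTER_CUBIC))
E
```

```text
clock: 6.68
eef_pos: [550.5, 123.5, 167.5]
eef_rot: [3.141, 0.002, 0.008]
wrist_force: [0.0, -1.2, -0.8]
finger_gap: 0.5
[550.35626251 122.59476878 167.88009483] False
```

View pics/scene5.png

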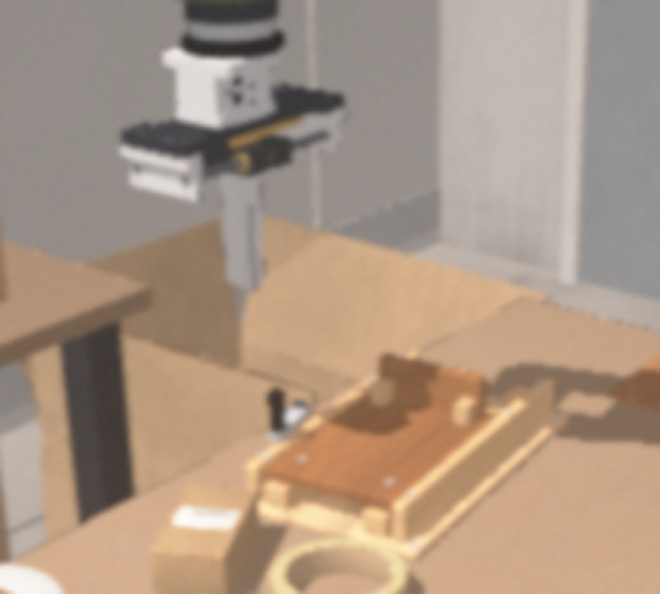

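The view is clear: there is no tall panel beside the peg (peg at (278,410)), and the shut fingertips hang just outside it. Descend beside it.

```bash
python3 -m crank '[{"offset":[0.001,0.001,-0.025],"spin":0},{"offset":[0.001,0.001,-0.05],"spin":0},{"offset":[0.001,0.001,-0.07],"spin":0},{"offset":[0.001,0.001,-0.085],"spin":0},{"offset":[0.001,0.001,-0.1],"spin":0},{"offset":[0.001,0.001,-0.109],"spin":0},{"offset":[0.001,0.001,-0.109],"spin":0},{"offset":[0.001,0.001,-0.109],"spin":0}]'
```

```text
clock: 7.45
eef_pos: [551.4, 122.4, 59.5]
eef_rot: [3.141, 0.001, 0.005]
wrist_force: [-0.2, -0.5, 0.9]
finger_gap: 0.4
```

```bash
python3 -m crank '[{"offset":[-0.004,-0.001,0],"spin":0},{"offset":[-0.008,-0.001,0],"spin":0},{"offset":[-0.015,-0.002,0],"spin":0},{"offset":[-0.022,-0.004,0],"spin":0},{"offset":[-0.029,-0.007,0],"spin":0},{"offset":[-0.036,-0.011,0],"spin":0},{"offset":[-0.042,-0.016,0],"spin":0},{"offset":[-0.042,-0.016,0],"spin":0}]'
python3 look.py top6
```

```text
clock: 8.12
eef_pos: [508.0, 105.8, 59.6]
eef_rot: [3.141, 0.002, 0.005]
wrist_force: [-1.0, 0.4, -0.1]
finger_gap: 0.5
[ 41.06878956 -50.86139586] 59.63612415146215 F jig [-0.50674697  0.0328488 ]
```

View pics/top6.png

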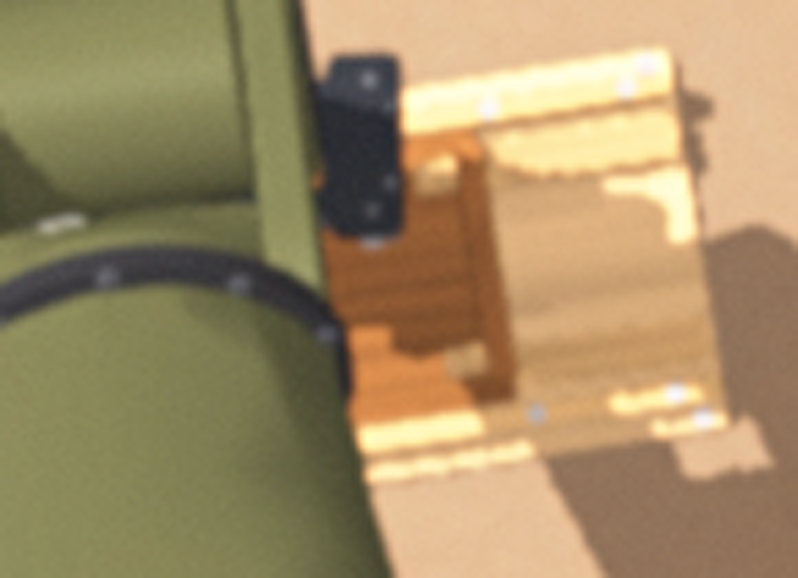

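The arm hides the keeper in this view. I continue along the arc to the stop, then look from the scene camera.

```bash
python3 -m crank '[{"offset":[-0.0035,-0.005,0],"spin":0},{"offset":[-0.0055,-0.008,0],"spin":0},{"offset":[-0.0075,-0.0115,0],"spin":0},{"offset":[-0.009,-0.015,0],"spin":0},{"offset":[-0.0105,-0.0185,0],"spin":0},{"offset":[-0.012,-0.0225,0],"spin":0},{"offset":[-0.0125,-0.026,0],"spin":0},{"offset":[-0.0125,-0.026,0],"spin":0}]'
python3 - <<'E'
from cell import manip
import cv2
s=manip.camera("scene");cv2.imwrite("pics/scene7.png",cv2.resize(s["pixels"][140:280,215:390,::-1],None,fx=4.2,fy=4.2,interpolation=cv2.INTER_CUBIC))
st=manip.read_state();print(st["eef_pos"],st["wrist_force"])
E
```

```text
clock: 8.83
eef_pos: [496.5, 82.3, 59.8]
eef_rot: [-3.137, 0.0, 0.004]
wrist_force: [4.5, 23.0, -3.2]
finger_gap: 0.2
[496.46983015  82.26325892  59.74040325] [ 4.33677644 23.08137865 -3.0391996 ]
```

View pics/scene7.png

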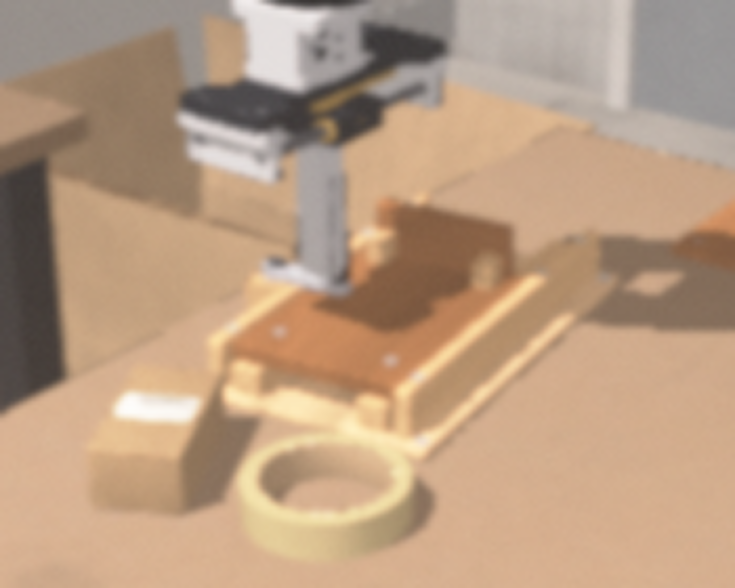

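The bar (265–350, 265–290) lies across the board, the fingertip hides the peg, and the 23 N reaction means it is at its stop. Retreat along the jig's +x, then up and away to get a clear view.

```bash
python3 -m crank '[{"offset":[-0.001,0.007,0],"spin":0},{"offset":[-0.002,0.016,0],"spin":0},{"offset":[-0.003,0.022,0.005],"spin":0},{"offset":[-0.003,0.022,0.04],"spin":0},{"offset":[-0.003,0.022,0.075],"spin":0},{"offset":[-0.003,0.022,0.11],"spin":0},{"offset":[-0.003,0.022,0.14],"spin":0},{"offset":[-0.003,0.022,0.14],"spin":0}]'
python3 -m crank '[{"offset":[-0.008,-0.035,0],"spin":0},{"offset":[-0.016,-0.07,0],"spin":0},{"offset":[-0.025,-0.105,0],"spin":0},{"offset":[-0.035,-0.14,0],"spin":0},{"offset":[-0.045,-0.175,0],"spin":0},{"offset":[-0.06,-0.21,0],"spin":0},{"offset":[-0.075,-0.245,0],"spin":0},{"offset":[-0.09,-0.28,0],"spin":0}]'
python3 look.py top8
```

```text
clock: 9.55
eef_pos: [495.3, 104.6, 206.1]
eef_rot: [-3.137, -0.008, 0.005]
wrist_force: [0.7, -0.3, 0.4]
finger_gap: -0.1
clock: 10.22
eef_pos: [404.1, -176.7, 206.0]
eef_rot: [-3.137, -0.008, 0.005]
wrist_force: [-0.5, 0.2, -0.4]
finger_gap: 0.3
[-228.06607867   95.89781263] 205.97524264668067 F jig [-1.69328351  1.38107104]
```

View pics/top8.png

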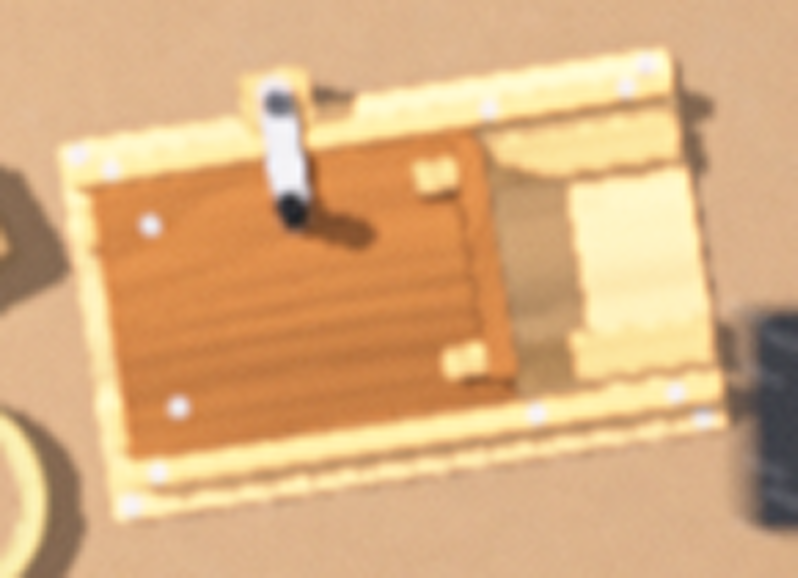

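The board is seated, with its screws unchanged at (150,225) and (178,407). The keeper lies across it from (279,102) to (293,212), square to the rails. Handing in.

```bash
python3 -c "
from cell import manip
s=manip.read_state();print(s['clock'],abs(s['qd']).max());print(manip.sign_off())"
```

```text
10.2667 0.18071480215415456
the job is handed in; nothing more can be done
None
```

I pushed the larger stop board about 75 mm along the rails with shut fingertips until it dropped into its notches. I then swung the keeper by its peg in an arc until it met its stop, and handed the job in at about 10.3 s.

- **Board:** Before the keeper was moved, both cameras put the board's front screws at the dropped height (z = 38 mm), with the board about 0 to 2 mm from its seat along the rails. In the last top view the screws had not moved.
- **Keeper:** It met its stop with about 23 N on the tool. In the last top view it lies square across the board.
- **Robot, tape and carton:** The gripper was clear of everything at hand-in, though the arm was still settling from its last retreat (up to 0.18 rad/s). I never touched the tape or the carton; in the pictures where they show, up to the closing push, they look unmoved. I did not measure them again at the end.

No check failed or disagreed beyond camera accuracy. `sign_off` reports no verdict, so the result is unconfirmed.

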